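# Open up the spice rack by its ratchet stop

### The arm

A 6-joint arm with a two-finger parallel gripper is mounted at the origin on the work surface. World frame = base frame: x ahead of the robot, y to its left, z up, the work surface at z = 0. Lengths are in m, angles in rad, forces in N, time in s.
With the tool pointing down it reaches from about 0.225 to 0.725 m from the base axis. Payload 3.1 kg.
Tool frame: the origin (TCP) lies at the very end of the fingers, on their centre line; the grasp point (between the pads) lies 19 mm behind it; z points along the fingers, y is the line along which they close (so a half turn about z gives the same grasp; the last joint's range is limited). The gripper opens to 85 mm and grips with 20 to 120 N. Pads are 22 mm wide; open, the fingers measure 114 mm over their backs; the gripper's body (76 mm by 85 mm) begins 54 mm behind the grasp point. The pads swing forward as they close: fully open they stand 13 mm farther back than shut.
Start: joints at [-1.44, 0.048, 0.099, 1.622, 0, 1.443], TCP at [0.134, -0.508, 0.231] pointing down, gripper open.
Joint ranges: [-2.91, 2.91], [-0.99, 1.94], [-1.21, 1.42], [-2.12, 2.29], [-1.49, 1.47], [-3.14, 3.14]. Speed limits (rad/s): [2.79, 2.79, 3.14, 3.14, 3.14, 3.14].

### API

Orientations are given as a rotation vector (axis times angle).
In Python, from station import r gives the robot as it stands. The module is installed in compiled form; this text tells all that it offers.
- The arm moves only by the tool carry_out, never from a script. Its argument "deltas" is a list of rows, each a list of 5 numbers: the opening, from -1 (shut) to 1 (fully open), then the shift along the world's x, y, z each as a share of 0.1 m, from -1 to 1, then the turn about the world's z as a share of 45 degrees, from -1 to 1. In form: [[grip, tx, ty, tz, yaw], ...]. A call has 1 to 10 rows; each row is the pose to reach, as a shift and turn from the pose commanded when the call began; what a row does not reach only later rows make up. A row lasts 1/8 s, in which the tool goes at most 62.5 mm and 10.7 degrees, less where a joint would pass 70% of its speed; a pose out of reach is approached as far as the arm can. A call with a number of a shift or a turn outside -1 to 1 is refused whole. A call with a gripper value outside its range is refused whole. The fingers move at their own pace and stop on an object; "force" is the grip in N (left out, the last holds). Time passes only in rows, so rows that repeat a pose let the fingers close. It gives the time, the measured TCP pose, the force, the opening and the grip force at its end, in the units of the state.
- r.observe(): the state, without advancing time (a new reading comes with each control period).
- r.grab_frame(name): name is "side" or "top"; returns a dict with "pixels" (384x512x3 uint8, red, green, blue), "depth" (384x512 float32, m along the optical axis (not along the pixel's ray), 0 where there is no reading), "K" (3x3 intrinsics, pixels), "position" and "rotation" of the camera in the world. Camera axes: x right, y down, z forward; pixel columns grow to the right and rows downward; lengths in m; the calibration is good to about 2 mm. A picture is of the moment at which its call begins.
- r.hand_in(): hands the job in; it is judged then, once.
The state is a dict: "t": time; "joints": joint angles; "joint_velocities": joint speeds; "tau": joint torques, N m; "tool_pos": TCP position; "ee_rot": TCP orientation; "contact_force": force on the tool from outside, world axes, zero at the start; "wrist_torque": the same for the moment, N m; "opening": finger opening in m; "gripper_force": force on a finger pad.
Only numpy, scipy, OpenCV 4.12 (cv2) and the standard library are available. Lean on these libraries where they do the work, as an engineer would, in place of code of your own. Each camera call takes 0.05 s, during which the arm holds its last target. There are 200 camera calls.

### The job

Make room in the spice rack: press the red release on the grey sliding stop down and, keeping it pressed, push the stop back along its bar, away from the tins, all the way to the end of its travel. Then let go so that the release springs up again; do not shift the two tins, the glass jug or the pepper mill.

Things in the scene. Friction and masses are not known exactly. Their poses are not given: they have to be found in the camera images.
- rack: wooden spice rack fixed to the counter; origin on the counter, z up. Its 12 mm board spans x -70 to +60, y -200 to +200 mm. A steel bar (20 mm wide, top 40 mm high) runs along y at x = -45 mm between black end posts, 48 mm high, at y = -191 and +191 mm. A wooden end plate 75 mm high stands at y = -195 mm; the tins stand on the board between it and the stop
- stop (a joint): travel (m) of the grey stop along the rack's +y: 0 nearest the tins, 0.14 fully back. Drag 2.5 N. Saw teeth, 10 mm pitch, let it click towards the tins but block it the other way unless the release is held down. Its block, 56 (x) by 60 (y) mm, top 48 mm high, is centred on the bar at rack y = joint value; on its -y side an 8 mm plate, 77 mm high, reaches over the board towards +x
- release (a joint): how far the red release pad is pressed (m): 0 up, at most 0.0045 where its pawl happens to ride on a tooth, 0.009 fully down. The ratchet is free beyond about 0.005. Spring 2.4 N at the top, 6 N fully down; it springs up by itself
- release_top (a point): centre of the top face of the red release pad, 40 x 40 mm, on top of the stop; 60 mm above the counter when up, 51 mm when fully down. It moves with the stop, and down as it is pressed
- upstand_face (a point): point on the stop's upstand, a grey wall 52 mm wide, 8 mm thick, top 95 mm above the counter, just behind (rack +y of) the release pad. The point lies on its face that looks to the rack's -y, 85 mm above the counter and 23 mm along the bar from the pad's centre. A fingertip holding the pad down pushes the stop by this wall
- tin_green: green square spice tin with steel lid, 49 x 49 x 70 mm, loose on the rack's board; origin at centre of the underside. Leave alone
- tin_yellow: yellow square spice tin with steel lid, 49 x 49 x 70 mm, loose on the rack's board; origin at centre of the underside. Leave alone
- jug: glass measuring jug with handle, 84 mm across, 95 mm high, loose on the counter on the far side of the rack; origin at centre of the underside. Leave alone
- mill: dark wooden pepper mill, 50 mm across, 115 mm high, loose on the counter on the near side of the rack; origin at centre of the underside. Leave alone

How it is judged:
By the outcome, as a careful person would: the job done as asked, in the order asked, and still so for the second after the job is handed in, with the robot touching nothing.
It also fails if it takes over 35 s, if anything falls off the work surface, if the arm or the gripper's body presses on something with over 40 N, if the wrist force passes 120 N, or if a joint passes its speed limit or range.

## Working session

There is one attempt and no reset: what is moved stays moved. The work goes in short steps, Python scripts to look and compute and a tool call to move; the robot and the scene stay as the last step left them, time stands still between calls to the robot, and variables do not carry over. Pictures are saved under pics/ and viewed, at most 10 in all, crops included, and the job is handed in when it is done.

Besides the shell and the picture viewer there is one more tool, called after ">>>" as a command line: name --pt "numbers of a row" for each row, then --argument value for the rest. carry_out: Moves the arm, as the interface text tells. Shift numbers are shares of 0.1 m and turn numbers shares of 45 degrees, none past 1 either way. Its arguments: {"type":"object","properties":{"deltas":{"type":"array"},"force":{"type":"number"}},"required":["deltas"]}

```bash
mkdir -p pics
cat > h.py <<'E'
import numpy as np,cv2
from station import r
def grab(n,f):
    d=r.grab_frame(n); np.savez('pics/'+f+'.npz',**d); cv2.imwrite('pics/'+f+'.png',d['pixels'][:,:,::-1]); return d
def load(f): return np.load('pics/'+f+'.npz')
def pts(d):
    h,w=d['depth'].shape; v,u=np.mgrid[:h,:w]; z=d['depth']
    K=d['K']; p=np.stack([(u-K[0,2])/K[0,0]*z,(v-K[1,2])/K[1,1]*z,z],-1)
    return p@np.array(d['rotation']).T+d['position']
E
python3 - <<'E'
from h import *
for n in('top','side'):
    d=grab(n,n+'0'); print(n,d['position'],d['rotation'])
print(r.observe())
E
```

```text
top [ 0.47895223 -0.03564458  0.71859123] [-2.1098009   2.09145138 -0.14901429]
side [ 0.25109836 -0.5047158   0.70475311] [-2.2620418   0.73953311 -0.29927675]
{'t': 0.1, 'joints': array([-1.43979932e+00,  4.87134037e-02,  9.77236271e-02,  1.62204102e+00,
       -1.84239322e-06,  1.44299993e+00]), 'joint_velocities': array([ 0.00074203, -0.00328553,  0.00273409, -0.00050688,  0.00062903,
       -0.00079109]), 'tau': array([ 3.18756880e-03, -3.39850366e+01,  3.20935857e+01,  1.58102880e-02,
       -3.66445579e-05, -3.04274963e-06]), 'tool_pos': array([ 0.13426776, -0.50694073,  0.23019968]), 'ee_rot': array([-3.11311290e+00, -4.05089950e-01,  8.50489911e-06]), 'contact_force': array([0.07537799, 1.36599503, 0.11778126]), 'wrist_torque': array([-0.01149025, -0.00085523,  0.00100565]), 'gripper_force': 0.0, 'opening': 0.08537908833117826}
```

View pics/top0.png

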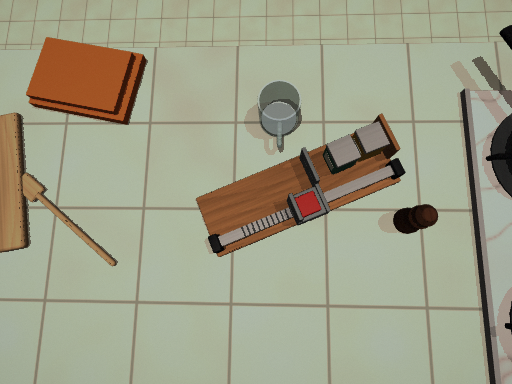

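View pics/side0.png

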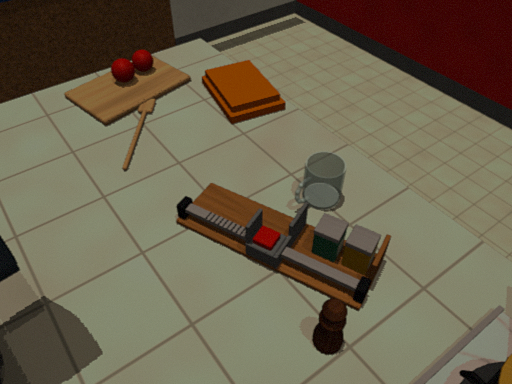

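Top view: red pad at about (307,203), black posts at (216,243) and (397,168), tins at about (342,152) and (372,138), mill at (415,217), jug at (280,108). The stop should move towards the left post.

```bash
sed -i 's/^import.*/&\nfrom scipy.spatial.transform import Rotation as R/; s/np.array(d\[.rotation.\]).T/R.from_rotvec(d["rotation"]).as_matrix().T/' h.py
python3 - <<'E'
from h import *
for n in('top0','side0'):
    d=load(n);P=pts(d);c=d['pixels'].astype(int)
    m=(c[...,0]>120)&(c[...,1]<60)&(c[...,2]<60)&(P[...,2]>.03)&(P[...,2]<.08)&(P[...,0]<.6)&(abs(P[...,1])<.3)
    q=P[m];print(n,'pad',m.sum(),np.median(q,0),q.mean(0))
    print(cv2.minAreaRect(q[:,:2].astype(np.float32)*1000))
    # bar points: grey steel at z~.04
    M=(abs(P[...,2]-.048)<.004)&(c.max(-1)<45); M[:, :170]=0
    k,l,s,ce=cv2.connectedComponentsWithStats(M.astype(np.uint8))
    for i in range(1,k):
        if s[i,4]>25: print(s[i],np.median(P[l==i],0))
d=load('top0');P=pts(d)
print('counter z',P[300,100],P[300,300])
for n,a in(('tin',(152,342)),('tin',(137,372)),('mill',(215,428)),('upst',(193,0))): print(n,P[a])
c=cv2.resize(d['pixels'][130:260,190:440,::-1],None,fx=3.2,fy=3.2,interpolation=cv2.INTER_CUBIC);cv2.imwrite('pics/crop0.png',c)
m=(P[...,2]>.08)&(P[...,2]<.11)&(P[...,1]>-.12)&(P[...,1]<.1)&(P[...,0]<.5)&(P[...,0]>.3)
v,u=np.nonzero(m);print('up',len(u),u.min(),u.max(),v.min(),v.max(),P[m].mean(0))
E
```

```text
top0 pad 395 [ 0.57784549 -0.09724454  0.06023759] [ 0.5783285  -0.09807539  0.06020369]
((578.9938354492188, -98.23080444335938), (38.40922164916992, 37.10170364379883), 22.606277465820312)
[390 159  15  17 151] [ 0.65237021 -0.27182655  0.04838929]
[403 209  14  20  51] [ 0.54864714 -0.2820316   0.04691288]
[208 234  14  19 161] [0.50352607 0.07688431 0.04811545]
side0 pad 294 [ 0.57769081 -0.09950975  0.06013398] [ 0.57770951 -0.09946191  0.06001766]
((578.3296508789062, -99.0390625), (35.824607849121094, 36.30680465698242), 23.921472549438477)
[177 197  15  13 108] [0.50175239 0.07333233 0.04771975]
[289 218  16  20  35] [ 0.64320732 -0.11152014  0.04686428]
[313 240  25  13  71] [ 0.65520616 -0.17642489  0.0482955 ]
[356 276  16  19 179] [ 0.65188403 -0.27559992  0.04767742]
[318 325  24  15  80] [ 0.53997275 -0.3100722   0.04740328]
counter z [0.38984287 0.31178285 0.00109109] [ 0.39731161 -0.08631007  0.00202998]
tin [ 0.67191354 -0.16064983  0.08349663]
tin [ 0.70163834 -0.21749339  0.08141684]
mill [ 0.55170331 -0.29401797  0.11601199]
upst [0.60340966 0.54036701 0.01650085]Traceback (most recent call last):
  File "<stdin>", line 17, in <module>
    return umr_minimum(a, axis, None, out, keepdims, initial, where)
ValueError: zero-size array to reduction operation minimum which has no identity
```

View pics/crop0.png

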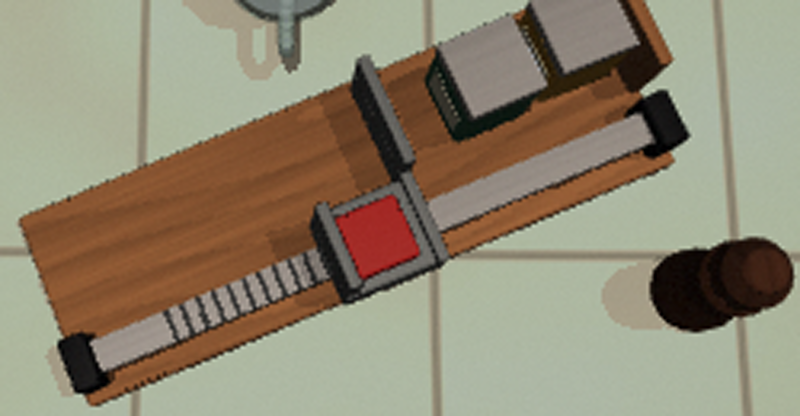

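The rack +y direction is (-0.394, 0.919), and the pad is at (0.578, -0.0985) with travel near 0. I'll shut the fingers and turn them about +98° so the closing line lies across the bar. Then I'll fly to a point above the pad.

>>> carry_out --pt "-1 0.4 0.4 0 0.2" --pt "-1 0.8 0.8 0 0.4" --pt "-1 1 1 0 0.55" --force 40

```text
t: 0.48
tool_pos: [0.2356, -0.4054, 0.2309]
ee_rot: [-2.952, -1.072, -0.001]
contact_force: [-0.9, -0.2, 0.3]
opening: 0.032
gripper_force: 0.0
```

>>> carry_out --pt "-1 0.4 0.4 0 0.2" --pt "-1 0.8 0.8 0 0.4" --pt "-1 1 1 0 0.55"

```text
t: 0.85
tool_pos: [0.3356, -0.3053, 0.2309]
ee_rot: [-2.653, -1.681, -0.001]
contact_force: [0.5, -0.8, 0.1]
opening: -0.0001
gripper_force: 0.0
```

>>> carry_out --pt "-1 0.4 0.4 0 0.2" --pt "-1 0.8 0.8 0 0.4" --pt "-1 1 1 0 0.55"

```text
t: 1.23
tool_pos: [0.4355, -0.2052, 0.2307]
ee_rot: [-2.231, -2.21, -0.0]
contact_force: [-0.4, -0.7, 0.1]
opening: 0.0001
gripper_force: 0.0
```

>>> carry_out --pt "-1 0.4 0.4 0 0.2" --pt "-1 0.8 0.8 0 0.4" --pt "-1 1 1 0 0.54" --pt "-1 1 1 0 0.54"

```text
t: 1.72
tool_pos: [0.535, -0.1058, 0.2301]
ee_rot: [-1.72, -2.627, 0.001]
contact_force: [-0.3, -0.6, -0.5]
opening: -0.0001
gripper_force: 0.0
```

>>> carry_out --pt "-1 0.4 0.15 -0.3 0" --pt "-1 0.4 0.15 -0.7 0" --pt "-1 0.4 0.15 -1 0" --pt "-1 0.4 0.15 -1 0"

```text
t: 2.22
tool_pos: [0.5711, -0.0926, 0.1275]
ee_rot: [-1.724, -2.617, 0.004]
contact_force: [0.0, -0.1, -0.6]
opening: -0.0002
gripper_force: 0.0
```

Run:
```python
from h import *
d=grab('side','s1'); e=grab('top','t1')
f=lambda d,a,b:cv2.resize(d['pixels'][a:a+130,b:b+170,::-1],None,fx=4,fy=4,interpolation=cv2.INTER_CUBIC)
cv2.imwrite('pics/c1.png',f(d,155,180))
o=r.observe();print(o['tool_pos'],o['joints'])
```

```text
[ 0.57397379 -0.0932358   0.13194406] [-2.76200248e-01  1.94809950e-01  6.24265810e-02  1.43840425e+00
 -2.48320062e-04  8.88073046e-01]
```

View pics/c1.png

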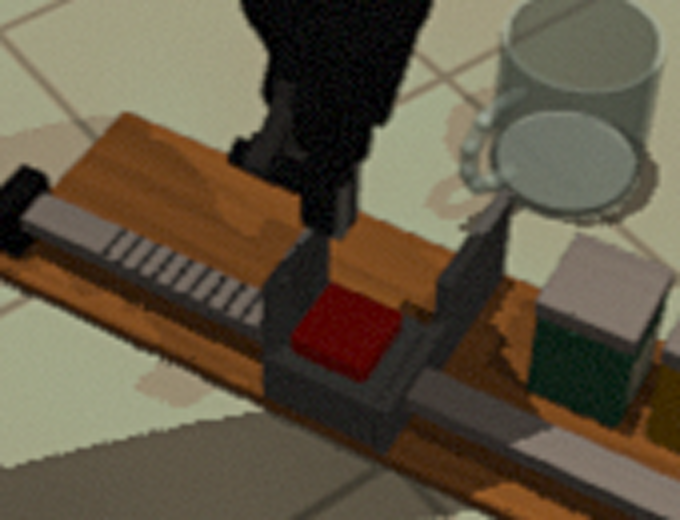

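Side view: the shut fingers (tip at crop pixel (330,230)) hang above the pad, in front of the upstand at (300,260). A knuckle sticks out at (245,155), so I'll check its shape in depth.

Run:
```python
from h import *
t=np.array([.574,-.0932,.1319]);u=np.array([-.394,.919]);x=np.array([.919,.394])
for n in('s1','t1'):
    P=pts(load(n));q=P.reshape(-1,3);q=q[(q[:,2]>.125)&(np.linalg.norm(q[:,:2]-t[:2],axis=1)<.09)]
    a=(q[:,:2]-t[:2])@u*1e3;b=(q[:,:2]-t[:2])@x*1e3;h=(q[:,2]-t[2])*1e3
    for lo in range(-10,110,10):
        m=(h>=lo)&(h<lo+10)
        if m.sum()>3: print(n,lo,m.sum(),'along',np.percentile(a[m],[2,98]).round(),'across',np.percentile(b[m],[2,98]).round())
print(r.observe()['contact_force'])
```

```text
s1 -10 5 along [-9. -3.] across [-10.  -8.]
s1 0 42 along [-11.   7.] across [-16.   2.]
s1 10 61 along [-11.   7.] across [-18.   1.]
s1 20 36 along [-11.  -4.] across [-18.   4.]
s1 30 21 along [-13.  -8.] across [-15.  11.]
s1 40 103 along [-13.   7.] across [-34.  29.]
s1 50 79 along [-13.   8.] across [-42.  38.]
s1 60 135 along [-17.   6.] across [-50.  43.]
s1 70 94 along [-17.   1.] across [-59.  43.]
s1 80 214 along [-18.  11.] across [-64.   6.]
s1 90 192 along [-20.   6.] across [-60.  10.]
s1 100 147 along [-19.   7.] across [-46. -13.]
[ 0.98059105 -0.43391545 -0.13912328]
```

The half-width along the bar is about 11–13 mm, so it fits. Next I'll descend and press.

>>> carry_out --pt "-1 0 0 -0.3 0" --pt "-1 0 0 -0.6 0" --pt "-1 0 0 -0.66 0" --pt "-1 0 0 -0.7 0" --pt "-1 0 0 -0.74 0" --pt "-1 0 0 -0.77 0" --pt "-1 0 0 -0.78 0" --pt "-1 0 0 -0.78 0"

```text
t: 3.32
tool_pos: [0.5758, -0.093, 0.0547]
ee_rot: [1.723, 2.623, 0.001]
contact_force: [1.4, -0.9, 4.7]
opening: -0.0003
gripper_force: 2.1
```

>>> carry_out --pt "-1 0 0 -0.03 0" --pt "-1 0 0 -0.05 0" --pt "-1 0 0 -0.05 0"

```text
t: 3.7
tool_pos: [0.5759, -0.093, 0.051]
ee_rot: [1.723, 2.622, 0.002]
contact_force: [0.7, -1.0, 11.6]
opening: 0.0001
gripper_force: 5.6
```

It is fully down (z 0.051, bottomed out). Now I'll push along the bar.

>>> carry_out --pt "-1 -0.02 0.046 0 0" --pt "-1 -0.04 0.092 0 0" --pt "-1 -0.08 0.184 0 0" --pt "-1 -0.12 0.276 0 0" --pt "-1 -0.16 0.368 0 0" --pt "-1 -0.2 0.46 0 0" --pt "-1 -0.2 0.46 0 0"

```text
t: 4.58
tool_pos: [0.5561, -0.0467, 0.051]
ee_rot: [1.722, 2.622, 0.002]
contact_force: [0.4, -0.1, 10.8]
opening: -0.0002
gripper_force: 5.5
```

Run:
```python
from h import *
d=grab('side','s2'); o=r.observe();print(o['tool_pos'],o['contact_force'])
cv2.imwrite('pics/c2.png',cv2.resize(d['pixels'][145:305,165:395,::-1],None,fx=3,fy=3,interpolation=cv2.INTER_CUBIC))
```

```text
[ 0.55604137 -0.04666954  0.05095887] [-0.4342051  -0.33720936 11.37955998]
```

View pics/c2.png

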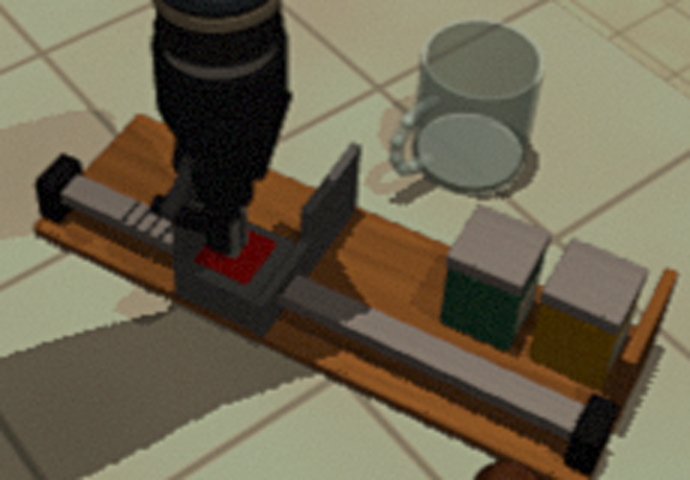

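The stop moved with the finger and still has about 94 mm to go; the tins and jug are where they were. I'll keep pushing.

>>> carry_out --pt "-1 -0.02 0.046 0 0" --pt "-1 -0.06 0.138 0 0" --pt "-1 -0.1 0.23 0 0" --pt "-1 -0.14 0.322 0 0" --pt "-1 -0.18 0.414 0 0" --pt "-1 -0.22 0.506 0 0" --pt "-1 -0.26 0.598 0 0" --pt "-1 -0.3 0.69 0 0" --pt "-1 -0.335 0.77 0 0" --pt "-1 -0.335 0.77 0 0"

```text
t: 5.88
tool_pos: [0.523, 0.0306, 0.051]
ee_rot: [1.722, 2.622, 0.004]
contact_force: [0.2, 0.0, 10.1]
opening: 0.0001
gripper_force: 5.5
```

>>> carry_out --pt "-1 -0.01 0.023 0 0" --pt "-1 -0.02 0.046 0 0" --pt "-1 -0.03 0.07 0 0" --pt "-1 -0.035 0.083 0 0" --pt "-1 -0.035 0.083 0 0"

```text
t: 6.5
tool_pos: [0.5205, 0.0362, 0.0509]
ee_rot: [1.722, 2.617, -0.002]
contact_force: [2.3, -6.5, 9.6]
opening: 0.0004
gripper_force: 4.4
```

>>> carry_out --pt "-1 -0.01 0.023 0 0" --pt "-1 -0.015 0.037 0 0" --pt "-1 -0.015 0.037 0 0" --pt "-1 -0.015 0.037 0 0"

```text
t: 7.0
tool_pos: [0.5195, 0.0384, 0.0509]
ee_rot: [1.722, 2.614, -0.005]
contact_force: [4.0, -9.0, 8.1]
opening: 0.0002
gripper_force: 3.8
```

Run:
```python
from h import *
d=grab('side','s3'); o=r.observe();print(o['tool_pos'],o['contact_force'])
cv2.imwrite('pics/c3.png',cv2.resize(d['pixels'][145:305,165:395,::-1],None,fx=3,fy=3,interpolation=cv2.INTER_CUBIC))
```

```text
[0.51953808 0.0384362  0.05097942] [ 3.84084199 -9.23717247  7.65427804]
```

View pics/c3.png

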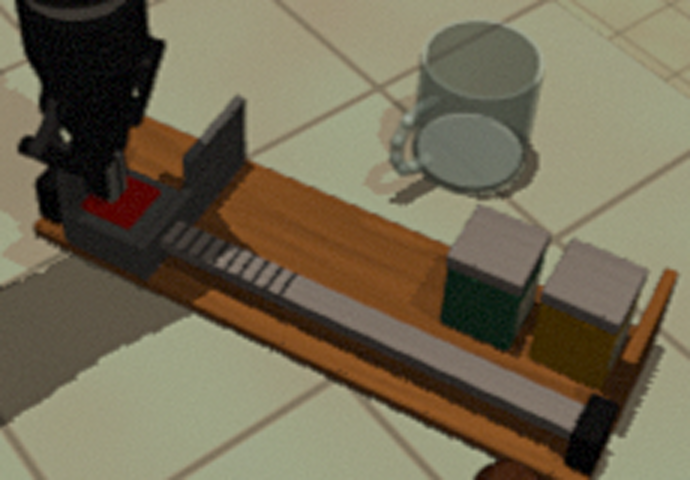

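The stop sits close to the left post. To confirm the end of travel, I'll push a few mm more.

>>> carry_out --pt "-1 -0.01 0.023 0 0" --pt "-1 -0.02 0.046 0 0" --pt "-1 -0.02 0.046 0 0" --pt "-1 -0.02 0.046 0 0"

```text
t: 7.55
tool_pos: [0.5195, 0.0384, 0.0511]
ee_rot: [1.722, 2.604, -0.014]
contact_force: [7.6, -19.9, 4.9]
opening: 0.0004
gripper_force: 2.8
```

Run:
```python
from h import *
for n in('s0','s2','s3','s4'):
    if n=='s4': d=grab('side','s4')
    else: d=load('side0' if n=='s0' else n)
    P=pts(d);c=d['pixels'].astype(int)
    m=(c[...,0]>90)&(c[...,1]<50)&(c[...,2]<50)&(P[...,2]>.03)&(P[...,2]<.08)&(P[...,0]<.65)&(abs(P[...,1])<.15)
    q=P[m]; a=(q[:,:2]-[.5783,-.099])@np.array([-.394,.919])*1e3
    # tin-side plate top, 77 mm
    g=(abs(P[...,2]-.072)<.006)&(c.max(-1)-c.min(-1)<25); b=(P[...,:2]-[.5783,-.099]); al=b@np.array([-.394,.919])*1e3; ac=b@np.array([.919,.394])*1e3
    g&=(ac>35)&(ac<75)&(al>-50)
    print(n,m.sum(),np.percentile(a,[2,50,98]).round(1),'plate',g.sum(),np.percentile(al[g],[5,50,95]).round(1), 'z',np.median(q[:,2]))
o=r.observe();print(o['tool_pos'],o['contact_force'])
```

```text
s0 346 [-18.4  -0.5  18.4] plate 83 [-37.8 -35.5 -30.7] z 0.05993585227423265Traceback (most recent call last):
  File "<stdin>", line 11, in <module>
    return _quantile_unchecked(
        a, q, axis, out, overwrite_input, method, keepdims, weights)
    return _ureduce(a,
                    func=_quantile_ureduce_func,
    ...<5 lines>...
                    overwrite_input=overwrite_input,
                    method=method)
    r = func(a, **kwargs)
    result = _quantile(arr,
                       quantiles=q,
    ...<2 lines>...
                       out=out,
                       weights=wgt)
    slices_having_nans = np.isnan(arr[-1, ...])
                                  ~~~^^^^^^^^^
IndexError: index -1 is out of bounds for axis 0 with size 0
```

The tool stood still while the force doubled to 21 N, so the stop is hard against its end. I'll lift first with the preload kept, then back off from the wall, then clear.

>>> carry_out --pt "-1 0 0 0.06 0" --pt "-1 0 0 0.15 0" --pt "-1 0 0 0.25 0" --pt "-1 0.02 -0.046 0.25 0" --pt "-1 0.04 -0.092 0.25 0" --pt "-1 0.055 -0.13 0.25 0" --pt "-1 0.055 -0.13 0.25 0" --pt "-1 0.055 -0.13 0.5 0" --pt "-1 0.055 -0.13 0.9 0"

```text
t: 8.68
tool_pos: [0.5176, 0.0347, 0.1371]
ee_rot: [-1.722, -2.622, 0.003]
contact_force: [0.3, -0.8, -0.3]
opening: -0.0001
gripper_force: 0.0
```

>>> carry_out --pt "-1 -0.3 0 0.4 0" --pt "-1 -0.7 0 0.6 0" --pt "-1 -1 0 0.6 0" --pt "-1 -1 0 0.6 0"

```text
t: 9.18
tool_pos: [0.4181, 0.0347, 0.1991]
ee_rot: [1.724, 2.625, 0.001]
contact_force: [-0.1, -0.3, -0.3]
opening: -0.0001
gripper_force: 0.0
```

Run:
```python
from h import *
d0=load('side0');d=grab('side','s5')
for d_ in(d0,d):
    P=pts(d_);c=d_['pixels'].astype(int)
    m=(c[...,0]>90)&(c[...,1]<50)&(c[...,2]<50)&(P[...,2]>.03)&(P[...,2]<.08)&(P[...,0]<.65)&(abs(P[...,1])<.15)
    q=P[m]; a=(q[:,:2]-[.5783,-.099])@np.array([-.394,.919])*1e3
    print(m.sum(),np.percentile(a,[2,50,98]) if len(a) else 0,np.median(q[:,2]))
o=r.observe();print(o['tool_pos'],o['contact_force'])
cv2.imwrite('pics/c5.png',np.hstack([x['pixels'][140:365,165:400,::-1] for x in (d0,d)]))
```

```text
346 [-18.35328742  -0.51656348  18.42085074] 0.05993585227423265
301 [120.20293691 138.23215226 158.41418439] 0.059804700386134946
[0.4191017  0.03450131 0.19874241] [-0.56681232 -0.37539952  0.25027521]
```

View pics/c5.png

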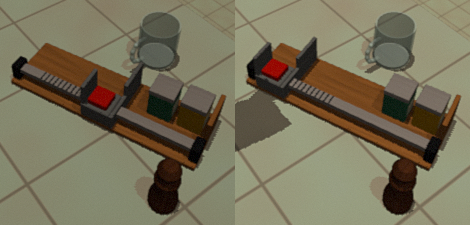

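Before and after side by side: the stop is now at the left post, about 139–140 mm from where it started. The pad is back up at 60 mm, and the tins, jug and mill haven't moved.

```bash
python3 -c "
from station import r
print(r.hand_in())"
```

```text
the job is handed in; nothing more can be done
None
```

The stop is pushed back to the end of its travel (about 139–140 mm measured), the release has sprung up again, the tins, jug and mill look unmoved in the side picture, and the job is handed in.

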